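# Twist a spring nut stud into the jig's rail

## Task

Take the hold-down stud out of its rack and fit it in the middle of the jig's rail: put its nut down through the slot lengthwise, press gently against its spring until the nut is under the lips, turn it a quarter turn and let it rise so that its grooves catch the lips. Leave it upright, locked and let go; feel your way without forcing it against the rail, and leave the other things on the bench where they are.

Things in the scene. Friction and masses are not known exactly. Their poses are not given: they have to be found in the camera images.
- stud_grip (a point): hold-down stud, 100 mm tall with its foot free, 140 g, hanging upright in the rack's pocket by its handle. Grip point in the handle, on the stud's axis, z up. Black bar handle: 60 mm along x, 14 mm thick along y (pinch here), from 23 mm below this point to 11 mm above. A 12 mm stem runs from it 24 mm down to the nut. Lift it straight up out of the pocket.
- stud_nut (a point): centre of the steel nut's underside, 57 mm below the grip point, same axes. Nut: 39 mm along x (parallel to the handle), 19.6 mm along y (13 mm at its ends), 10 mm tall. Two grooves 4 mm deep cross its top along y, 9.8 to 15.6 mm either side. Sprung foot below, 16 mm diameter: sole 32 mm under the nut when free, gives at 2.4 N, then 0.6 N per mm, solid after 16 mm (12 N).
- jig: fixed plywood board of the jig, 130 (x) by 300 (y) by 18 mm; origin at the centre of its underside on the bench, y along its rail. The steel C-rail, 260 mm along y, 50 wide, 40 tall, is centred on it, on packers that differ each time: the rail's top is 60 to 71 mm above the origin, exact height not reported, so feel for it. Scribed lines mark the rail's middle.
- slot_mid (a point): on the board's top face, 18 mm above the jig's origin, under the middle of the rail's slot. Slot 22 mm wide along y; the lips' down-turned edges, 3 mm thick, reach 8 mm below the rail's top; inside 44 mm wide, floor 37 mm below the top. Free foot meets the floor with the nut 5 mm into the slot; 13 mm further the nut can turn under the lips, 16 mm further the foot is solid; locked, it rises to 9.
- rack: the fixed wooden rack block, 90 mm (x) by 60 mm (y) by 74 mm tall, origin at the centre of its underside; a pocket 48 mm (x) by 26 mm (y) goes right through from its top, centred.
- paint_can: bystander: closed paint can, 100 mm diameter, 110 mm tall, origin under its centre
- offcut: bystander: pine offcut 90 x 140 x 38 mm, origin under its centre
- tape: bystander: roll of masking tape, 104 mm diameter, 25 mm tall, origin under its centre
- driver: bystander: screwdriver 200 mm long lying on the bench
Not all that is in view belongs to the job. What is shaped like the rack but green is not meant.

How it is judged:
By the outcome, as a careful person would: the job done as asked, in the order asked, and still so for the second after the job is handed in, with the robot touching nothing.
It also fails if it takes over 56 s, if anything falls off the work surface, if the arm or the gripper's body presses on something with over 40 N, if the wrist force passes 120 N, or if a joint passes its speed limit or range.

## Robot

A 6-joint arm with a two-finger parallel gripper is mounted at the origin on the work surface. World frame = base frame: x ahead of the robot, y to its left, z up, the work surface at z = 0. Lengths are in m, angles in rad, forces in N, time in s.
With the tool pointing down it reaches from about 0.275 to 0.825 m from the base axis. Payload 4.9 kg.
Tool frame: the origin (TCP) lies at the very end of the fingers, on their centre line; the grasp point (between the pads) lies 19 mm behind it; z points along the fingers, y is the line along which they close (so a half turn about z gives the same grasp; the last joint's range is limited). The gripper opens to 85 mm and grips with 20 to 120 N. Pads are 22 mm wide; open, the fingers measure 114 mm over their backs; the gripper's body (76 mm by 85 mm) begins 54 mm behind the grasp point. The pads swing forward as they close: fully open they stand 13 mm farther back than shut.
Start: joints at [1.21, 0.326, -0.193, 1.052, 0, 1.437], TCP at [0.124, 0.536, 0.231] pointing down, gripper open.
Joint ranges: [-2.65, 2.65], [-0.97, 1.79], [-1.3, 1.35], [-1.93, 2.1], [-1.47, 1.37], [-3.14, 3.14]. Speed limits (rad/s): [2.57, 2.57, 3.14, 3.14, 3.14, 3.14].

## Interface

Orientations are given as a unit quaternion [x, y, z, w].
In Python, from cell import state, get_image, camera_info, env gives the robot as it stands.
- The arm moves only by the tool step_arm, never from a script. Its argument "increments" is a list of rows, each an object with "dp": the shift along the tool's x, y, z scaled (see below), a list of three; "twist": the turn about the tool's z scaled (see below); "grip": the opening, from 0 (shut) to 1 (fully open). A call has 1 to 20 rows; each row is the pose to reach, as a shift and turn from the pose commanded when the call began, along the tool's axes at that moment, turning the shorter way round; what a row does not reach only later rows make up. The controller multiplies each number of a shift by 0.4 m and each number of a turn by 360 degrees. A row lasts 1/8 s, in which the tool goes at most 62.5 mm and 10.7 degrees, less where a joint would pass 70% of its speed; a pose out of reach is approached as far as the arm can. A call with a number of a shift or a turn outside -1 to 1 is refused whole. A call with a gripper value outside its range is refused whole. The fingers move at their own pace and stop on an object; "squeeze" is the grip in N (left out, the last holds). Time passes only in rows, so rows that repeat a pose let the fingers close. It gives the time, the measured TCP pose, the force, the opening and the grip force at its end, in the units of the state.
- state(): the state, without advancing time (a new reading comes with each control period).
- get_image(name): name is "scene" or "top" or "wrist"; returns (picture, depth): 480x640x3 uint8, red, green, blue; 480x640 float32, m along the optical axis (not along the pixel's ray), 0 where there is no reading.
- camera_info(name): a dict with "camera_matrix" (3x3 intrinsics, pixels), "R" (3x3) and "t" (3): a world point X has camera coordinates R X + t. Camera axes: x right, y down, z forward; pixel columns grow to the right and rows downward; lengths in m; the calibration is good to about 2 mm. A picture is of the moment at which its call begins: read the wrist's pose just before it. camera_info takes no time and is no camera call; for the wrist camera it gives the pose at the moment of the call.
- env.sign_off(): hands the job in; it is judged then, once.
The state is a dict: "t": time; "q": joint angles; "dq": joint speeds; "tau": joint torques, N m; "tcp_pos": TCP position; "tool_rot": TCP orientation; "wrist_force": force on the tool from outside, world axes, zero at the start; "ft_torque": the same for the moment, N m; "grip_width": opening from 0.0 (shut) to 1.0 (fully open); "grasp_force": force on a finger pad.
Only numpy, scipy, OpenCV 4.12 (cv2) and the standard library are available. Lean on these libraries where they do the work, as an engineer would, in place of code of your own. Each camera call takes 0.05 s, during which the arm holds its last target. There are 200 camera calls.

## Working session

There is one attempt and no reset: what is moved stays moved. The work goes in short steps, Python scripts to look and compute and a tool call to move; the robot and the scene stay as the last step left them, time stands still between calls to the robot, and variables do not carry over. Pictures are saved under pics/ and viewed, at most 10 in all, crops included, and the job is handed in when it is done.

Besides the shell and the picture viewer there is one more tool, called after "Call:" as name(argument=value, ...), one argument or row to a line, values as JSON. step_arm: Moves the arm, as the interface text tells. Shifts and turns lie within -1 to 1; 1 stands for 0.4 m of shift or 360 degrees of turn. Its arguments: {"type":"object","properties":{"increments":{"type":"array"},"squeeze":{"type":"number"}},"required":["increments"]}

```bash
mkdir -p pics; ls
cat > h.py <<'E'
import numpy as np, cv2
from cell import state,get_image,camera_info,env
def cast(ci,u,v,z):
    K=np.array(ci["camera_matrix"]);R=np.array(ci["R"]);t=np.array(ci["t"])
    c=-R.T@t; d=R.T@np.linalg.inv(K)@np.array([u,v,1.]); return c+d*(z-c[2])/d[2]
def cloud(ci,dep):
    K=np.array(ci["camera_matrix"]);R=np.array(ci["R"]);t=np.array(ci["t"])
    v,u=np.mgrid[:480,:640]; p=np.stack([u,v,np.ones_like(u)],-1)@np.linalg.inv(K).T*dep[...,None]
    return (p-t)@R
E
python3 - <<'E'
from h import *
for n in("top","scene"):
    ci=camera_info(n);im,d=get_image(n)
    cv2.imwrite(f"pics/{n}0.png",im[...,::-1]);np.savez(f"{n}0.npz",im=im,d=d,**ci);print(n,ci)
print(state())
E
```

```text
pics
top {'camera_matrix': array([[511.91386373,   0.        , 323.28021453],
       [  0.        , 511.91386373, 237.80291117],
       [  0.        ,   0.        ,   1.        ]]), 'R': array([[ 0.02732882, -0.99962289,  0.00268517],
       [-0.98500416, -0.02738673, -0.17034312],
       [ 0.17035242,  0.00201038, -0.98538115]]), 't': array([-0.08323499,  0.53950537,  1.03028234])}
scene {'camera_matrix': array([[461.66483085,   0.        , 325.17487459],
       [  0.        , 461.66483085, 235.76462888],
       [  0.        ,   0.        ,   1.        ]]), 'R': array([[ 0.59846683,  0.80112237, -0.0063558 ],
       [ 0.48638543, -0.36962829, -0.79170963],
       [-0.63660558,  0.47072059, -0.61086453]]), 't': array([-0.26747801, -0.21916579,  1.43837027])}
{'t': 0.1, 'q': array([ 1.20979609e+00,  3.26888500e-01, -1.93460350e-01,  1.05201350e+00,
       -1.92461649e-05,  1.43659552e+00]), 'dq': array([ 3.73812134e-05, -2.16670033e-03, -8.42133552e-04,  2.66733562e-05,
        2.36826442e-03, -2.70670247e-04]), 'tau': array([ 1.80588038e-03, -4.44237614e+01,  2.63038123e+01,  7.93288025e-03,
       -7.14838075e-05,  1.16540573e-05]), 'tcp_pos': array([0.1234843 , 0.53542953, 0.23057888]), 'tool_rot': array([ 1.13156782e-01,  9.93576836e-01, -7.61488525e-04, -1.82569041e-04]), 'wrist_force': array([ 0.22573072, -0.13641939,  0.38659311]), 'ft_torque': array([ 0.02936159, -0.0328648 , -0.03178944]), 'grasp_force': 0.0, 'grip_width': 0.9988188664865629}
```

View pics/top0.png

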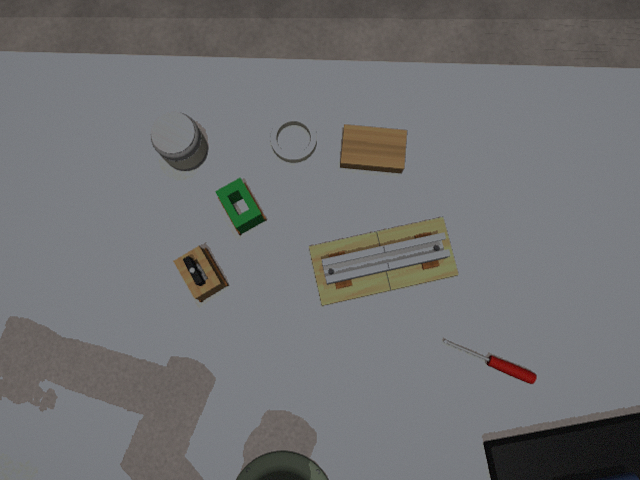

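View pics/scene0.png

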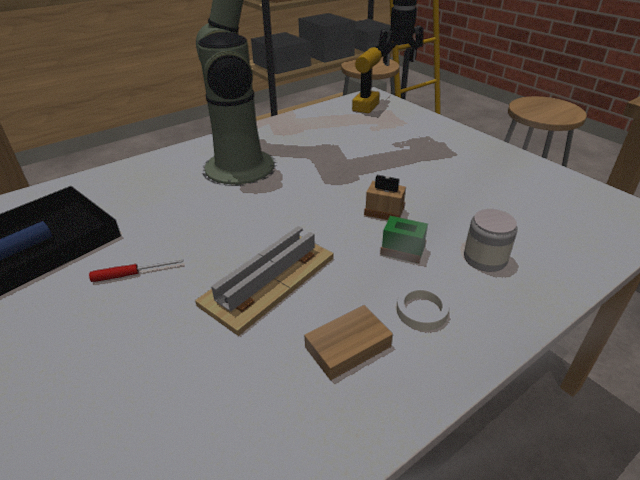

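The top view shows the wooden rack with the black stud handle at about (200,272). The green look-alike is at (240,206) and empty. The jig rail runs from (325,270) to (445,250), with scribed lines near (380,240) and (389,275). The wooden rack fits the description: it is brown and holds the stud. I'll measure both and confirm with an enlarged crop.

```bash
cat > m.py <<'E'
from h import *
f=np.load("top0.npz");im,d=f["im"],f["d"];ci={k:f[k] for k in("camera_matrix","R","t")}
P=cloud(ci,d);g=im.max(2)
sub=np.zeros(g.shape,bool);sub[235:305,165:235]=1
m=sub&(g<60)&(P[...,2]>.09)
v,u=np.nonzero(m);print("handle n",len(u),"z",np.percentile(P[m][:,2],[5,50,95]))
r=cv2.minAreaRect(np.stack([u,v],1).astype(np.float32));print(r)
b=np.array([cast(ci,*p,.108)[:2] for p in cv2.boxPoints(r)]);print(b.mean(0),b)
t=sub&(abs(P[...,2]-.074)<.006)&(g>=60)
print("rack top",cv2.minAreaRect(P[t][:,:2].astype(np.float32)))
# jig
hsv=cv2.cvtColor(im,cv2.COLOR_RGB2HSV)
js=np.zeros(g.shape,bool);js[210:310,300:465]=1
bd=js&(P[...,2]>.010)&(P[...,2]<.026)
c=cv2.minAreaRect(P[bd][:,:2].astype(np.float32));print("board",c)
rl=js&(P[...,2]>.05);print("rail z",np.percentile(P[rl][:,2],[5,25,50,75,95]),cv2.minAreaRect(P[rl][:,:2].astype(np.float32)))
a=cv2.resize(im[235:310,160:245],None,fx=4.7,fy=4.7,interpolation=2);b=cv2.resize(im[210:310,300:465],None,fx=4.7,fy=4.7,interpolation=2)
o=np.zeros((max(a.shape[0],b.shape[0]),a.shape[1],3),np.uint8);o[:a.shape[0]]=a;b=cv2.resize(b,(400,242))
o2=np.zeros((o.shape[0],400,3),np.uint8);o2[:242]=b
cv2.imwrite("pics/crop.png",np.hstack([o,o2])[...,::-1])
E
python3 m.py
```

```text
handle n 233 z [0.09375561 0.10757758 0.11139136]
((195.0, 270.0), (28.0, 24.0), 90.0)
[0.4601215  0.18093926] [[0.48695234 0.20645276]
 [0.48825936 0.15927789]
 [0.43328113 0.15564497]
 [0.43199318 0.20238142]]
rack top ((0.46083763241767883, 0.1861250102519989), (0.09176352620124817, 0.060404956340789795), 33.36872863769531)
board ((0.5022035241127014, -0.19815045595169067), (0.13039641082286835, 0.30044025182724), 14.138737678527832)
rail z [0.06256489 0.06549702 0.06698175 0.06842332 0.07122175] ((0.48858875036239624, -0.17589321732521057), (0.11877863854169846, 0.3136081397533417), 30.311748504638672)
```

View pics/crop.png

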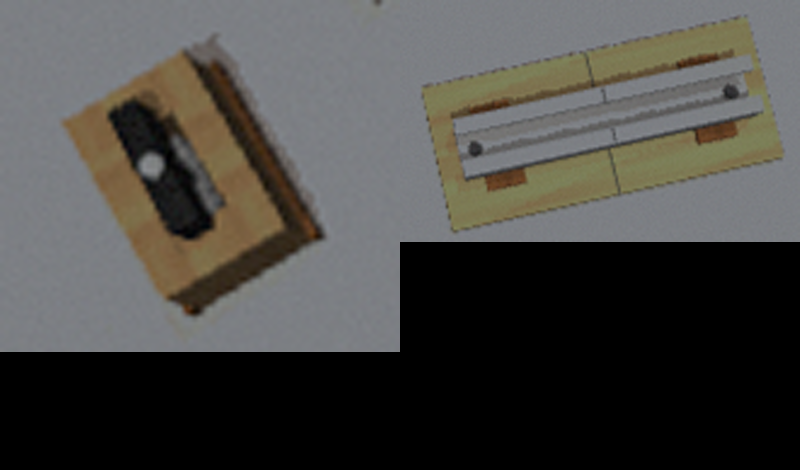

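The crop confirms it: the brown rack holds the black bar handle with a silver stem end, running diagonally from (125,110) to (195,230). The jig's scribe lines are visible at (590,70) and (615,165). I'll move above the stud for a close look.

```bash
cat >> h.py <<'E'
from scipy.spatial.transform import Rotation as Ro
def psi(s):
    x=Ro.from_quat(s["tool_rot"]).apply([1,0,0]); return np.degrees(np.arctan2(x[1],x[0]))
def go(target,psix):
    s=state();dp=Ro.from_quat(s["tool_rot"]).inv().apply(np.array(target)-s["tcp_pos"])/.4
    tw=-((psix-psi(s)+180)%360-180)/360
    print("t",s["t"],"tcp",s["tcp_pos"].round(4),"psi",round(psi(s),2),"dp",dp.round(4),"tw",round(tw,4),"F",s["wrist_force"].round(2),"grip",s["grip_width"])
E
python3 -c "
from h import *
go([.455,.184,.26],211)"
```

```text
t 0.1 tcp [0.1235 0.5354 0.2306] psi 167.01 dp [-1.0051 -0.6698 -0.0727] tw -0.1222 F [ 0.23 -0.14  0.39] grip 0.9988188664865629
```

Call:
step_arm(
  increments=[
    {"dp": [-0.1,-0.067,-0.073],"twist": -0.012,"grip": 1},
    {"dp": [-0.22,-0.147,-0.073],"twist": -0.027,"grip": 1},
    {"dp": [-0.34,-0.227,-0.073],"twist": -0.042,"grip": 1},
    {"dp": [-0.46,-0.307,-0.073],"twist": -0.057,"grip": 1},
    {"dp": [-0.58,-0.387,-0.073],"twist": -0.072,"grip": 1},
    {"dp": [-0.7,-0.467,-0.073],"twist": -0.087,"grip": 1},
    {"dp": [-0.82,-0.547,-0.073],"twist": -0.102,"grip": 1},
    {"dp": [-0.94,-0.627,-0.073],"twist": -0.117,"grip": 1},
    {"dp": [-1,-0.67,-0.073],"twist": -0.122,"grip": 1},
    {"dp": [-1,-0.67,-0.073],"twist": -0.122,"grip": 1},
    {"dp": [-1,-0.67,-0.073],"twist": -0.122,"grip": 1},
    {"dp": [-1,-0.67,-0.073],"twist": -0.122,"grip": 1},
  ],
)

```text
t: 1.6
tcp_pos: [0.4522, 0.1857, 0.2604]
tool_rot: [-0.267, 0.964, 0.0, -0.0]
wrist_force: [-0.3, 0.7, -0.4]
grip_width: 1.003
grasp_force: 0.0
```

Run:
```python
from h import *
ci=camera_info("wrist");im,d=get_image("wrist");cv2.imwrite("pics/w1.png",im[...,::-1]);np.savez("w1.npz",im=im,d=d,**ci)
go([.455,.184,.26],211)
```

```text
t 1.65 tcp [0.4523 0.1857 0.2605] psi -148.97 dp [-0.0034 -0.0072  0.0012] tw 0.0001 F [-0.3   0.64 -0.  ] grip 1.0035000982012967
```

View pics/w1.png

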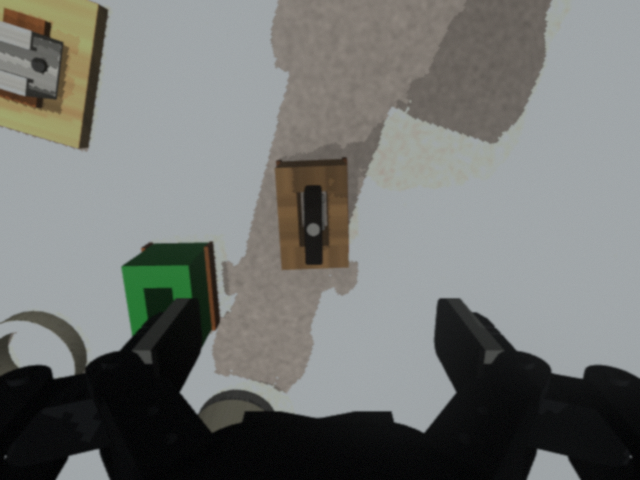

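The wrist view shows the rack at (313,215), with the handle upright from (313,185) to (313,264) and its end disc at (313,229).

Run:
```python
from h import *
f=np.load("w1.npz");im,d=f["im"],f["d"];ci={k:f[k] for k in("camera_matrix","R","t")}
P=cloud(ci,d);g=im.max(2);sub=np.zeros(g.shape,bool);sub[165:275,280:346]=1
m=sub&(g<45)&(P[...,2]>.09)
k=np.uint8(m);n,l,s,c=cv2.connectedComponentsWithStats(k);i=1+s[1:,4].argmax();print(s[i])
pt=np.argwhere(l==i)[:,::-1]
x=P[l==i];print("z",np.percentile(x[:,2],[5,50,95]))
top=x[x[:,2]>.102]
print("depth rect",cv2.minAreaRect(top[:,:2].astype(np.float32)))
w=np.array([cast(ci,u,v,.108)[:2] for u,v in pt]);print("ray rect",cv2.minAreaRect(w.astype(np.float32)))
print("disc",cast(ci,313,229,.108))
t=sub&(abs(P[...,2]-.074)<.005)&(g>=60);print("rack top",cv2.minAreaRect(P[t][:,:2].astype(np.float32)))
go([.46,.185,.26],211)
```

```text
[ 304  187   18   77 1135]
z [0.10582878 0.10765595 0.10890906]
depth rect ((0.4411906898021698, 0.1737629771232605), (0.10264995694160461, 0.013413780368864536), 31.147281646728516)
ray rect ((0.4587957262992859, 0.184458926320076), (0.060579340904951096, 0.013276128098368645), 31.160968780517578)
disc [0.46062124 0.18605982 0.108     ]
rack top ((0.46123236417770386, 0.18470707535743713), (0.09103190898895264, 0.05751870200037956), 32.18617248535156)
t 1.65 tcp [0.4523 0.1857 0.2605] psi -148.97 dp [-0.0154 -0.0115  0.0012] tw 0.0001 F [-0.3   0.64 -0.  ] grip 1.0035000982012967
```

```bash
python3 -c "
from h import *
go([.4595,.185,.125],211.2)"
```

```text
t 1.65 tcp [0.4523 0.1857 0.2605] psi -148.97 dp [-0.0144 -0.0109  0.3387] tw -0.0005 F [-0.3   0.64 -0.  ] grip 1.0035000982012967
```

Call:
step_arm(
  increments=[
    {"dp": [-0.0144,-0.011,0.1],"twist": -0.0005,"grip": 0.6},
    {"dp": [-0.0144,-0.011,0.22],"twist": -0.0005,"grip": 0.6},
    {"dp": [-0.0144,-0.011,0.339],"twist": -0.0005,"grip": 0.6},
    {"dp": [-0.0144,-0.011,0.339],"twist": -0.0005,"grip": 0.6},
    {"dp": [-0.0144,-0.011,0.339],"twist": -0.0005,"grip": 0.6},
    {"dp": [-0.0144,-0.011,0.339],"twist": -0.0005,"grip": 0.6},
  ],
)

```text
t: 2.4
tcp_pos: [0.462, 0.1847, 0.1271]
tool_rot: [-0.268, 0.963, -0.0, 0.002]
wrist_force: [0.7, 0.1, 0.4]
grip_width: 0.6
grasp_force: 0.0
```

```bash
python3 -c "
from h import *
go([.4595,.185,.081],211.2)"
```

```text
t 2.4 tcp [0.462  0.1847 0.1271] psi -148.87 dp [0.0053 0.0041 0.1151] tw -0.0002 F [0.65 0.15 0.39] grip 0.5996664528077877
```

Call:
step_arm(
  increments=[
    {"dp": [0.004,0.003,0.05],"twist": 0,"grip": 0.6},
    {"dp": [0.004,0.003,0.112],"twist": 0,"grip": 0.6},
    {"dp": [0.004,0.003,0.112],"twist": 0,"grip": 0.6},
    {"dp": [0.004,0.003,0.112],"twist": 0,"grip": 0.6},
    {"dp": [0.004,0.003,0.112],"twist": 0,"grip": 0.6},
  ],
)

```text
t: 3.02
tcp_pos: [0.4595, 0.1845, 0.0814]
tool_rot: [-0.268, 0.963, -0.0, 0.001]
wrist_force: [-0.4, 0.1, -0.7]
grip_width: 0.596
grasp_force: 0.0
```

```bash
python3 -c "
from h import *
go([.4595,.185,.081],211.2)"
```

```text
t 3.025 tcp [0.4595 0.1845 0.0814] psi -148.89 dp [-0.0006  0.001   0.0011] tw -0.0003 F [-0.39  0.15 -0.67] grip 0.596447739622398
```

Call:
step_arm(
  increments=[
    {"dp": [0,0,0],"twist": 0,"grip": 0.1},
    {"dp": [0,0,0],"twist": 0,"grip": 0.1},
    {"dp": [0,0,0],"twist": 0,"grip": 0.1},
    {"dp": [0,0,0],"twist": 0,"grip": 0.1},
    {"dp": [0,0,0],"twist": 0,"grip": 0.1},
    {"dp": [0,0,0],"twist": 0,"grip": 0.1},
  ],
  squeeze=60,
)

```text
t: 3.78
tcp_pos: [0.4586, 0.1844, 0.0805]
tool_rot: [-0.268, 0.963, 0.0, 0.0]
wrist_force: [-0.6, 0.6, 5.5]
grip_width: 0.154
grasp_force: 59.0
```

Call:
step_arm(
  increments=[
    {"dp": [0,0,-0.03],"twist": 0,"grip": 0.1},
    {"dp": [0,0,-0.1],"twist": 0,"grip": 0.1},
    {"dp": [0,0,-0.18],"twist": 0,"grip": 0.1},
    {"dp": [0,0,-0.26],"twist": 0,"grip": 0.1},
    {"dp": [0,0,-0.34],"twist": 0,"grip": 0.1},
    {"dp": [0,0,-0.4],"twist": 0,"grip": 0.1},
    {"dp": [0,0,-0.4],"twist": 0,"grip": 0.1},
    {"dp": [0,0,-0.4],"twist": 0,"grip": 0.1},
  ],
)

```text
t: 4.78
tcp_pos: [0.4577, 0.1841, 0.2392]
tool_rot: [-0.268, 0.963, 0.0, -0.001]
wrist_force: [-0.0, 0.1, -0.9]
grip_width: 0.153
grasp_force: 58.5
```

```bash
python3 -c "
from h import *
go([.44,-.183,.24],211.2+73)"
```

```text
t 4.775 tcp [0.4577 0.1841 0.2392] psi -148.89 dp [ 0.512  -0.7628 -0.0017] tw -0.203 F [-0.03  0.12 -0.87] grip 0.1526401751825966
```

```bash
python3 -c "
from h import *
go([.485,-.13,.24],284.1)"
```

```text
t 4.775 tcp [0.4577 0.1841 0.2392] psi -148.89 dp [ 0.3472 -0.7075 -0.0019] tw -0.2028 F [-0.03  0.12 -0.87] grip 0.1526401751825966
```

Call:
step_arm(
  increments=[
    {"dp": [0.04,-0.07,0],"twist": -0.015,"grip": 0.1},
    {"dp": [0.075,-0.15,0],"twist": -0.04,"grip": 0.1},
    {"dp": [0.11,-0.23,0],"twist": -0.065,"grip": 0.1},
    {"dp": [0.15,-0.31,0],"twist": -0.09,"grip": 0.1},
    {"dp": [0.19,-0.39,0],"twist": -0.115,"grip": 0.1},
    {"dp": [0.23,-0.47,0],"twist": -0.14,"grip": 0.1},
    {"dp": [0.27,-0.55,0],"twist": -0.165,"grip": 0.1},
    {"dp": [0.31,-0.63,0],"twist": -0.19,"grip": 0.1},
    {"dp": [0.347,-0.7075,0],"twist": -0.203,"grip": 0.1},
    {"dp": [0.347,-0.7075,0],"twist": -0.203,"grip": 0.1},
    {"dp": [0.347,-0.7075,0],"twist": -0.203,"grip": 0.1},
    {"dp": [0.347,-0.7075,0],"twist": -0.203,"grip": 0.1},
  ],
)

```text
t: 6.28
tcp_pos: [0.4853, -0.1288, 0.2395]
tool_rot: [0.789, -0.614, -0.001, 0.0]
wrist_force: [0.2, 0.7, -1.7]
grip_width: 0.152
grasp_force: 58.6
```

Run:
```python
from h import *
ci=camera_info("wrist");im,d=get_image("wrist");cv2.imwrite("pics/w2.png",im[...,::-1]);np.savez("w2.npz",im=im,d=d,**ci)
s=state();np.savez("s2.npz",p=s["tcp_pos"],q=s["tool_rot"]);R=np.array(ci["R"]);print("cam",-R.T@ci["t"],"fwd",R[2])
go([.5,-.2,.24],284.1)
P=cloud(ci,d)
z=P[...,2]
b=(z>.010)&(z<.026)
b=np.uint8(b);n,l,st,c=cv2.connectedComponentsWithStats(b);print([tuple(x) for x in st[1:] if x[4]>500])
```

```text
cam [ 0.50238507 -0.19439209  0.38193468] fwd [-0.06650823  0.25831507 -0.96376863]
t 6.325 tcp [ 0.4854 -0.1288  0.2398] psi -75.75 dp [ 0.1814  0.0085 -0.0007] tw 0.0004 F [-0.17 -0.54 -0.63] grip 0.1534233936588785
[(np.int32(241), np.int32(0), np.int32(49), np.int32(281), np.int32(10707)), (np.int32(348), np.int32(0), np.int32(50), np.int32(281), np.int32(10653)), (np.int32(68), np.int32(10), np.int32(36), np.int32(164), np.int32(1709)), (np.int32(0), np.int32(210), np.int32(61), np.int32(104), np.int32(2907)), (np.int32(613), np.int32(380), np.int32(27), np.int32(60), np.int32(953))]
```

View pics/w2.png

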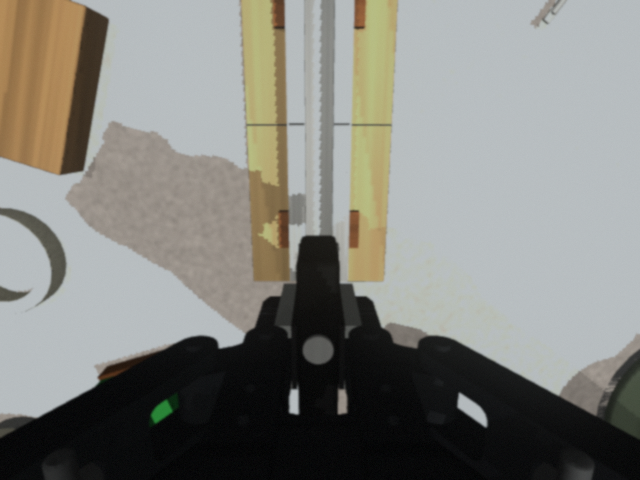

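The wrist view shows the rail vertical, with lips at columns 289–304 and 335–352 and the slot between them. The scribed line is at row 125, columns 246–392. The held stud's top disc is at (318,349).

Run:
```python
from h import *
f=np.load("w2.npz");im,d=f["im"],f["d"];ci={k:f[k] for k in("camera_matrix","R","t")}
P=cloud(ci,d);z=P[...,2];g=cv2.cvtColor(im,cv2.COLOR_RGB2GRAY).astype(int)
rail=(z>.055)&(z<.080);rail[:,:270]=0;rail[:,370:]=0;rail[230:]=0
zt=np.median(z[rail]);print("rail z",zt,np.percentile(z[rail],[10,90]))
print("row110",g[110,280:362].tolist());print("row60 z",(z[60,280:362]*1000).round().astype(int).tolist())
mid=[];L=[];Rr=[]
for v in range(20,200,6):
    u=np.nonzero(rail[v])[0]
    gap=np.diff(u);i=gap.argmax()
    o=[cast(ci,x,v,zt)[:2] for x in (u[0]-.5,u[i]+.5,u[i+1]-.5,u[-1]+.5)]
    mid.append(o)
mid=np.array(mid)
w=np.linalg.norm(np.diff(mid,axis=1),axis=2);print("widths lip,slot,lip",np.median(w,0)*1000)
for a,b,n in((0,3,"outer"),(1,2,"slot")):
    c=(mid[:,a]+mid[:,b])/2;vx,vy,x0,y0=cv2.fitLine(c.astype(np.float32),cv2.DIST_HUBER,0,.01,.01).ravel()
    print(n,"angle",np.degrees(np.arctan2(vy,vx)),"pt",x0,y0)
# scribe row on board and rail
for u in (255,270,295,345,360,380):
    s=g[115:136,u-3:u+4].mean(1);print(u,115+s.argmin(),s.min(),cast(ci,u,115+s.argmin(),.018 if u<285 or u>353 else zt))
print("disc at stud top",cast(ci,318,349,.267))
B=np.uint8((z>.010)&(z<.026))
```

```text
rail z 0.06626158274354073 [0.06524427 0.0672374 ]
row110 [115, 115, 115, 115, 117, 125, 147, 171, 185, 186, 188, 185, 187, 187, 187, 187, 187, 188, 187, 186, 188, 186, 187, 187, 180, 169, 170, 173, 172, 172, 174, 177, 179, 182, 185, 187, 187, 187, 181, 164, 146, 137, 135, 136, 136, 134, 131, 132, 131, 134, 137, 136, 138, 150, 172, 185, 187, 187, 188, 187, 187, 187, 187, 187, 189, 188, 188, 187, 188, 188, 186, 183, 176, 173, 173, 175, 178, 180, 179, 175, 171, 170]
row60 z [18, 18, 17, 17, 17, 17, 67, 66, 67, 66, 67, 66, 65, 67, 67, 66, 66, 65, 67, 67, 65, 66, 66, 66, 67, 29, 29, 30, 30, 30, 28, 30, 29, 28, 29, 29, 29, 30, 29, 29, 29, 29, 29, 28, 28, 30, 30, 31, 29, 30, 30, 29, 29, 29, 66, 67, 66, 67, 66, 64, 66, 66, 66, 67, 67, 66, 65, 67, 67, 66, 68, 67, 68, 18, 17, 18, 18, 18, 18, 18, 19, 18]
widths lip,slot,lip [14.30746582 21.4133134  14.31041685]
outer angle -75.873245 pt 0.49917644 -0.18604046
slot angle -75.895706 pt 0.50229025 -0.19841078
255 124 118.28571428571429 [ 0.55737736 -0.18498564  0.018     ]
270 124 117.42857142857143 [ 0.54439985 -0.18828188  0.018     ]
295 124 112.57142857142857 [ 0.52006567 -0.19385779  0.06626158]
345 124 120.57142857142857 [ 0.48253425 -0.20339064  0.06626158]
360 124 123.85714285714286 [ 0.46651667 -0.20806394  0.018     ]
380 125 119.85714285714286 [ 0.44895845 -0.21163812  0.018     ]
disc at stud top [ 0.4849295  -0.12653501  0.267     ]
```

```bash
python3 -c "
from h import *
go([.5026,-.1999,.15],284.1)"
```

```text
t 6.325 tcp [ 0.4854 -0.1288  0.2398] psi -75.75 dp [0.1829 0.0021 0.2243] tw 0.0004 F [-0.17 -0.54 -0.63] grip 0.1534233936588785
```

Call:
step_arm(
  increments=[
    {"dp": [0.06,0.001,0],"twist": 0,"grip": 0.1},
    {"dp": [0.13,0.002,0.03],"twist": 0.0004,"grip": 0.1},
    {"dp": [0.183,0.002,0.1],"twist": 0.0004,"grip": 0.1},
    {"dp": [0.183,0.002,0.17],"twist": 0.0004,"grip": 0.1},
    {"dp": [0.183,0.002,0.224],"twist": 0.0004,"grip": 0.1},
    {"dp": [0.183,0.002,0.224],"twist": 0.0004,"grip": 0.1},
    {"dp": [0.183,0.002,0.224],"twist": 0.0004,"grip": 0.1},
    {"dp": [0.183,0.002,0.224],"twist": 0.0004,"grip": 0.1},
    {"dp": [0.183,0.002,0.224],"twist": 0.0004,"grip": 0.1},
  ],
)

```text
t: 7.45
tcp_pos: [0.5034, -0.2011, 0.1514]
tool_rot: [0.788, -0.615, 0.001, -0.0]
wrist_force: [-0.1, -0.1, -1.6]
grip_width: 0.153
grasp_force: 58.7
```

Run:
```python
from h import *
go([.5026,-.1999,.115],284.1)
ci=camera_info("wrist");im,d=get_image("wrist");np.savez("w3.npz",im=im,d=d,**ci)
s=state();print(s["ft_torque"])
cv2.imwrite("pics/w3.png",im[...,::-1])
# stud disc by brightness & rail lips past the stud
g=cv2.cvtColor(im,cv2.COLOR_RGB2GRAY)
P=cloud(ci,d);z=P[...,2];rail=(z>.055)&(z<.080);rail[:,:240]=0;rail[:,400:]=0;rail[230:]=0
zt=np.median(z[rail]);print("rail z",zt)
c=[]
for v in range(5,160,6):
    u=np.nonzero(rail[v])[0]
    if len(u)<20: continue
    i=np.diff(u).argmax();c.append((cast(ci,(u[i]+u[i+1])/2,v,zt)[:2]));
vx,vy,x0,y0=cv2.fitLine(np.array(c,np.float32),cv2.DIST_HUBER,0,.01,.01).ravel();print("slot",np.degrees(np.arctan2(vy,vx)),x0,y0)
cc=cv2.HoughCircles(g[320:380,290:350],cv2.HOUGH_GRADIENT,1,50,param1=80,param2=10,minRadius=10,maxRadius=20);print(cc)
if cc is not None:
    u,v=cc[0,0,:2]+[290,320];D=cast(ci,u,v,s["tcp_pos"][2]+.0275);print("disc",D,"lateral stud-vs-slot mm (along tool y)")
    n=np.array([vy,-vx]);print(1000*(D[:2]-[x0,y0])@n, "normal",n, "tcp lateral",1000*(s["tcp_pos"][:2]-[x0,y0])@n)
```

```text
t 7.45 tcp [ 0.5034 -0.2011  0.1514] psi -75.95 dp [-0.0035  0.0014  0.0909] tw -0.0001 F [-0.06 -0.1  -1.63] grip 0.15260649153302308
[ 0.00834142 -0.03975062 -0.02826311]
rail z 0.06625462951981403
slot -75.881996 0.52428615 -0.2857251
[[[27.5 30.5 14.7]]]
disc [ 0.50301838 -0.1981597   0.17868403] lateral stud-vs-slot mm (along tool y)
-0.7335276885303582 normal [-0.96979547 -0.24391967] tcp lateral -0.28038216724253967
```

View pics/w3.png

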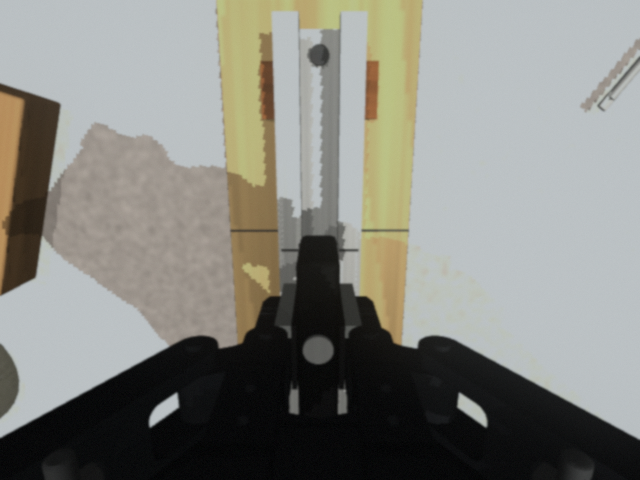

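The slot is centred under the stud: lips at columns 275–298 and 341–366, disc at (318,350), scribed line at row 250. The stud's lateral error is about 0.5 mm. I'll descend carefully.

Call:
step_arm(
  increments=[
    {"dp": [0,0.001,0.04],"twist": 0,"grip": 0.1},
    {"dp": [0,0.001,0.08],"twist": 0,"grip": 0.1},
    {"dp": [0,0.001,0.102],"twist": 0,"grip": 0.1},
    {"dp": [0,0.001,0.102],"twist": 0,"grip": 0.1},
    {"dp": [0,0.001,0.102],"twist": 0,"grip": 0.1},
    {"dp": [0,0.001,0.102],"twist": 0,"grip": 0.1},
    {"dp": [0,0.001,0.102],"twist": 0,"grip": 0.1},
  ],
)

```text
t: 8.38
tcp_pos: [0.5028, -0.2012, 0.1101]
tool_rot: [0.788, -0.615, 0.0, -0.0]
wrist_force: [-0.3, 0.1, -1.4]
grip_width: 0.152
grasp_force: 58.7
```

```bash
python3 -c "
from h import *
go([.503,-.2005,.103],284.1);print(state()['ft_torque'])
s=state();print('tcp lateral',1000*(s['tcp_pos'][:2]-[.52429,-.28573])@np.array([-.9698,-.2439]))"
```

```text
t 8.375 tcp [ 0.5028 -0.2012  0.1101] psi -75.96 dp [-0.0015 -0.0009  0.0177] tw -0.0002 F [-0.31  0.09 -1.36] grip 0.15180846318074045
[-0.00048624 -0.00509426  0.007223  ]
tcp lateral 0.24131921239800447
```

Call:
step_arm(
  increments=[
    {"dp": [0,0,0.004],"twist": 0,"grip": 0.1},
    {"dp": [0,0,0.008],"twist": 0,"grip": 0.1},
    {"dp": [0,0,0.012],"twist": 0,"grip": 0.1},
    {"dp": [0,0,0.015],"twist": 0,"grip": 0.1},
    {"dp": [0,0,0.015],"twist": 0,"grip": 0.1},
    {"dp": [0,0,0.015],"twist": 0,"grip": 0.1},
  ],
)

```text
t: 9.12
tcp_pos: [0.5025, -0.201, 0.1037]
tool_rot: [0.788, -0.615, -0.0, 0.0]
wrist_force: [-0.3, 0.6, -1.0]
grip_width: 0.156
grasp_force: 58.7
```

Call:
step_arm(
  increments=[
    {"dp": [0,0,0.004],"twist": 0,"grip": 0.1},
    {"dp": [0,0,0.008],"twist": 0,"grip": 0.1},
    {"dp": [0,0,0.012],"twist": 0,"grip": 0.1},
    {"dp": [0,0,0.012],"twist": 0,"grip": 0.1},
    {"dp": [0,0,0.012],"twist": 0,"grip": 0.1},
  ],
)

```text
t: 9.75
tcp_pos: [0.5027, -0.2012, 0.0991]
tool_rot: [0.788, -0.615, 0.0, -0.0]
wrist_force: [0.2, 0.0, 2.6]
grip_width: 0.154
grasp_force: 59.3
```

```bash
python3 -c "
from h import *
go([.503,-.2005,.103],284.1);print(state()['ft_torque'])"
```

```text
t 9.75 tcp [ 0.5027 -0.2012  0.0991] psi -75.96 dp [-0.0014 -0.0012 -0.0097] tw -0.0002 F [0.18 0.03 2.57] grip 0.1543552959208551
[ 0.0355897   0.15433857 -0.01095496]
```

Call:
step_arm(
  increments=[
    {"dp": [0,0,0.005],"twist": 0,"grip": 0.1},
    {"dp": [0,0,0.01],"twist": 0,"grip": 0.1},
    {"dp": [0,0,0.015],"twist": 0,"grip": 0.1},
    {"dp": [0,0,0.015],"twist": 0,"grip": 0.1},
    {"dp": [0,0,0.015],"twist": 0,"grip": 0.1},
  ],
)

```text
t: 10.38
tcp_pos: [0.5027, -0.2012, 0.0932]
tool_rot: [0.788, -0.615, 0.0, 0.0]
wrist_force: [-1.4, 0.1, 6.1]
grip_width: 0.149
grasp_force: 59.9
```

Call:
step_arm(
  increments=[
    {"dp": [0,0,0.005],"twist": 0,"grip": 0.1},
    {"dp": [0,0,0.01],"twist": 0,"grip": 0.1},
    {"dp": [0,0,0.0145],"twist": 0,"grip": 0.1},
    {"dp": [0,0,0.0145],"twist": 0,"grip": 0.1},
    {"dp": [0,0,0.0145],"twist": 0,"grip": 0.1},
    {"dp": [0,0,0.0145],"twist": 0,"grip": 0.1},
  ],
)

```text
t: 11.12
tcp_pos: [0.5027, -0.2012, 0.0878]
tool_rot: [0.788, -0.615, 0.0, 0.0]
wrist_force: [-1.6, 0.8, 9.9]
grip_width: 0.153
grasp_force: 60.3
```

```bash
python3 -c "
from h import *
go([.503,-.2005,.0873],194.1);print(state()['ft_torque'],state()['q'])"
```

```text
t 11.125 tcp [ 0.5027 -0.2012  0.0878] psi -75.96 dp [-0.0016 -0.0011  0.0012] tw 0.2498 F [-1.65  0.81  9.94] grip 0.1532308478739969
[0.24766375 0.53213601 0.00545981] [-5.16949651e-01  4.50000215e-01 -4.10207886e-01  7.09791281e-01
 -1.97481118e-04 -2.33285858e+00]
```

Call:
step_arm(
  increments=[
    {"dp": [-0.0001,0.001,0],"twist": 0.0278,"grip": 0.1},
    {"dp": [-0.0003,0.0019,0],"twist": 0.0556,"grip": 0.1},
    {"dp": [-0.0007,0.0028,0],"twist": 0.0833,"grip": 0.1},
    {"dp": [-0.0007,0.0028,0],"twist": 0.0833,"grip": 0.1},
    {"dp": [-0.0007,0.0028,0],"twist": 0.0833,"grip": 0.1},
  ],
)

```text
t: 11.75
tcp_pos: [0.5022, -0.2015, 0.088]
tool_rot: [-0.602, 0.798, -0.001, 0.0]
wrist_force: [-2.0, 0.3, 9.0]
grip_width: 0.151
grasp_force: 60.3
```

```bash
python3 -c "
from h import *
go([.503,-.2005,.0873],194.1);print(state()['ft_torque'])"
```

```text
t 11.75 tcp [ 0.5022 -0.2015  0.088 ] psi -105.95 dp [-0.003  -0.0011  0.0018] tw 0.1665 F [-1.95  0.3   9.03] grip 0.15053303045808178
[ 0.08905006  0.20000315 -0.04347672]
```

Call:
step_arm(
  increments=[
    {"dp": [-0.0001,0.001,0.002],"twist": 0.0278,"grip": 0.1},
    {"dp": [-0.0003,0.0019,0.002],"twist": 0.0556,"grip": 0.1},
    {"dp": [-0.0007,0.0028,0.002],"twist": 0.0833,"grip": 0.1},
    {"dp": [-0.0013,0.0035,0.002],"twist": 0.1111,"grip": 0.1},
    {"dp": [-0.002,0.0042,0.002],"twist": 0.1389,"grip": 0.1},
    {"dp": [-0.0028,0.0048,0.002],"twist": 0.1667,"grip": 0.1},
    {"dp": [-0.0028,0.0048,0.002],"twist": 0.1667,"grip": 0.1},
    {"dp": [-0.0028,0.0048,0.002],"twist": 0.1667,"grip": 0.1},
    {"dp": [-0.0028,0.0048,0.002],"twist": 0.1667,"grip": 0.1},
  ],
)

```text
t: 12.88
tcp_pos: [0.5012, -0.2002, 0.0875]
tool_rot: [-0.122, 0.993, -0.001, 0.001]
wrist_force: [-1.0, -0.1, 9.9]
grip_width: 0.157
grasp_force: 60.4
```

```bash
python3 -c "
from h import *
go([.5019,-.1984,.0873],194.1);s=state();print(s['ft_torque']);print('tcp lateral',1000*(s['tcp_pos'][:2]-[.52429,-.28573])@np.array([-.9698,-.2439]))"
```

```text
t 12.875 tcp [ 0.5012 -0.2002  0.0875] psi -165.96 dp [-0.0029  0.0039  0.0004] tw -0.0002 F [-0.95 -0.1   9.88] grip 0.15660513691254083
[-0.02587825  0.17526358  0.02926423]
tcp lateral 1.581018821139614
```

Call:
step_arm(
  increments=[
    {"dp": [0.0008,0.0025,0],"twist": 0,"grip": 0.1},
    {"dp": [0.0008,0.0025,0],"twist": 0,"grip": 0.1},
    {"dp": [0.0008,0.0025,0],"twist": 0,"grip": 0.1},
    {"dp": [0.0008,0.0025,-0.004],"twist": 0,"grip": 0.1},
    {"dp": [0.0008,0.0025,-0.008],"twist": 0,"grip": 0.1},
    {"dp": [0.0008,0.0025,-0.01],"twist": 0,"grip": 0.1},
    {"dp": [0.0008,0.0025,-0.01],"twist": 0,"grip": 0.1},
    {"dp": [0.0008,0.0025,-0.01],"twist": 0,"grip": 0.1},
  ],
)

```text
t: 13.88
tcp_pos: [0.501, -0.2, 0.0914]
tool_rot: [-0.122, 0.993, -0.002, 0.002]
wrist_force: [0.3, -1.3, 7.4]
grip_width: 0.152
grasp_force: 60.2
```

```bash
python3 -c "
from h import *
go([.5019,-.1984,.0925],194.1);s=state();print(s['ft_torque']);print('tcp lateral',1000*(s['tcp_pos'][:2]-[.52429,-.28573])@np.array([-.9698,-.2439]))"
```

```text
t 13.875 tcp [ 0.501  -0.2     0.0914] psi -165.98 dp [-0.0032  0.0033 -0.0027] tw -0.0002 F [ 0.33 -1.32  7.38] grip 0.15166333395592294
[-0.43696505 -0.11186387 -0.06845363]
tcp lateral 1.7028913253419435
```

Call:
step_arm(
  increments=[
    {"dp": [0,0,-0.002],"twist": 0,"grip": 0.1},
    {"dp": [0,0,-0.004],"twist": 0,"grip": 0.1},
    {"dp": [0,0,-0.004],"twist": 0,"grip": 0.1},
    {"dp": [0,0,-0.004],"twist": 0,"grip": 0.1},
  ],
)

```text
t: 14.38
tcp_pos: [0.501, -0.2, 0.0929]
tool_rot: [-0.122, 0.993, -0.002, 0.001]
wrist_force: [1.0, -1.9, 6.8]
grip_width: 0.153
grasp_force: 59.8
```

```bash
python3 -c "
from h import *
go([.5019,-.1984,.0925],194.1);s=state();print(s['ft_torque'])"
```

```text
t 14.375 tcp [ 0.501  -0.2     0.0929] psi -165.98 dp [-0.0032  0.0032  0.001 ] tw -0.0002 F [ 1.   -1.92  6.81] grip 0.15303649391949845
[-0.45760068 -0.19322808  0.02594509]
```

Call:
step_arm(
  increments=[
    {"dp": [0,0,-0.001],"twist": 0,"grip": 0.1},
    {"dp": [0,0,-0.002],"twist": 0,"grip": 0.1},
    {"dp": [0,0,-0.002],"twist": 0,"grip": 0.1},
    {"dp": [0,0,-0.002],"twist": 0,"grip": 0.1},
  ],
)

```text
t: 14.88
tcp_pos: [0.5008, -0.1998, 0.093]
tool_rot: [-0.122, 0.993, -0.001, 0.001]
wrist_force: [3.9, -3.5, 1.4]
grip_width: 0.153
grasp_force: 59.0
```

The upward force fell from 6.8 to 1.4 N, so the lips now carry the stud at exactly the expected height. I'll release it.

Call:
step_arm(
  increments=[
    {"dp": [0,0,0],"twist": 0,"grip": 0.3},
    {"dp": [0,0,0],"twist": 0,"grip": 0.5},
    {"dp": [0,0,0],"twist": 0,"grip": 0.6},
    {"dp": [0,0,0],"twist": 0,"grip": 0.6},
    {"dp": [0,0,0],"twist": 0,"grip": 0.6},
    {"dp": [0,0,-0.05],"twist": 0,"grip": 0.6},
    {"dp": [0,0,-0.15],"twist": 0,"grip": 0.6},
    {"dp": [0,0,-0.3],"twist": 0,"grip": 0.6},
    {"dp": [0,0,-0.4],"twist": 0,"grip": 0.6},
    {"dp": [0,0,-0.4],"twist": 0,"grip": 0.6},
    {"dp": [0,0,-0.4],"twist": 0,"grip": 0.6},
  ],
)

```text
t: 16.25
tcp_pos: [0.4988, -0.1983, 0.252]
tool_rot: [-0.122, 0.993, 0.0, -0.0]
wrist_force: [-0.3, 0.3, -0.1]
grip_width: 0.598
grasp_force: 0.0
```

Run:
```python
from h import *
s=state();ci=camera_info("wrist");im,d=get_image("wrist");np.savez("w4.npz",im=im,d=d,**ci)
print(s["tcp_pos"],s["wrist_force"])
cv2.imwrite("pics/w4.png",im[...,::-1]);P=cloud(ci,d);z=P[...,2]
np.save("P4.npy",P);m=(z>.09)&(z<.15);m[300:]=0;g=im.max(2)
m&=g<70;k=np.uint8(m);n,l,st,c=cv2.connectedComponentsWithStats(k);i=1+st[1:,4].argmax();print(st[i]);pz=P[l==i];print("z",np.percentile(pz[:,2],[5,50,95]))
v,u=np.nonzero(l==i);w=np.array([cast(ci,a,b,np.median(pz[:,2]))[:2] for a,b in zip(u,v)],np.float32);print(cv2.minAreaRect(w))
```

```text
[ 0.49881728 -0.19826647  0.25195443] [-0.2616092   0.32879256 -0.12936747]
[ 306  185   19   85 1272]
z [0.11029628 0.12013188 0.12133759]
((0.5009868741035461, -0.20005172491073608), (0.062434274703264236, 0.012984025292098522), 14.039726257324219)
```

View pics/w4.png

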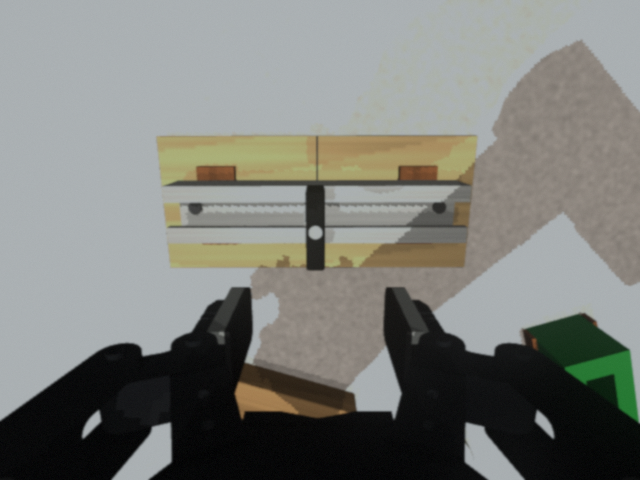

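The handle lies across the rail at columns 306–325, rows 185–270. The scribed line meets it at column 317, so the stud is about 1 mm from the middle. Its top is at z = 0.1205, as expected for the locked height. I'll check that it is level, then hand in.

Run:
```python
from h import *
P=np.load("P4.npy")
for r in((192,215),(240,262)): print(np.median(P[r[0]:r[1],312:319,2]))
print([np.median(P[195:260,c,2]) for c in (310,315,320)])
env.sign_off()
```

```text
0.12021390254882719
0.12027840689271058
[np.float64(0.12028366742851951), np.float64(0.12035573229219657), np.float64(0.12038694618645024)]
the job is handed in; nothing more can be done
```

The stud is locked upright about 1 mm from the rail's middle, level, at its locked height and let go; I handed the job in at about 16 s, and no other object was handled.

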